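Take a coating gauge reading on a coupon hung over the inspection bar

ROBOT

A 6-joint arm with a two-finger parallel gripper is mounted at the origin on a cart in front of the work surface, level with it; the furniture and walls round the work are solid. World frame = base frame: x ahead of the robot, y to its left, z up, the work surface at z = 0. Lengths are in m, angles in degrees, forces in N, time in s.
With the tool pointing down it reaches from about 0.4 to 0.825 m from the base axis. Payload 7 kg.
Tool frame: the origin (TCP) lies midway between the tips of the shut fingers; the grasp point (between the pads) lies r.grip_depth behind it (r.grip_depth is the distance from the TCP to the grasp point, in m); z points along the fingers, y is the line along which they close (so a half turn about z gives the same grasp; the last joint's range is limited). The gripper opens to 88 mm and grips with 3 to 60 N. Pads are 19 mm wide; open, the fingers measure 130 mm over their backs; the gripper's body (78 mm by 193 mm) begins 47 mm behind the grasp point.
Start: joints at [-58.665, 20.546, 0.682, 0, -70.136, -16.507], TCP at [0.173, -0.653, 0.227] pointing down, gripper open.
Joint ranges: [-176.03, 176.03], [-82.01, 121.73], [-58.28, 71.71], [-173.87, 95.51], [-174.79, -0.11], [-173.66, 173.66]. Speed limits (degrees/s): [136.94, 136.94, 172.46, 180, 180, 180].

INTERFACE

Orientations are given as [roll, pitch, yaw] about the fixed x, y, z axes, in that order (R = Rz(yaw) Ry(pitch) Rx(roll)).
In Python, from plant import r gives the robot as it stands.
- The arm moves only by the shell command python3 drive.py [OPENING] [FORCE], which reads ROWS from standard input. ROWS is a JSON list of rows, 1 to 12 of them, each an object with the fields x, y, z (the shift in units of 100 mm), wx, wy, wz (a rotation vector in units of 4 degrees); a field left out counts as zero; each row is the pose to reach, as a shift and turn from the pose commanded when the command began, along the tool's axes at that moment; what a row does not reach only later rows make up. A row lasts 1/12 s, in which the tool goes at most 0.0417 m and 7.16 degrees, less where a joint would pass 70% of its speed; a pose out of reach is approached as far as the arm can. OPENING is the finger opening in m, set as the command begins (- or left out keeps the last). The fingers move at their own pace and stop on an object; FORCE is the grip in N (left out, the last holds). Time passes only in rows, so rows that do not move let the fingers close. It prints the time, the measured TCP pose, the force, the opening and the grip force at its end. Input that does not fit is refused with a message, and nothing moves.
- r.get_state(): the state, without advancing time (a new reading comes with each control period).
- r.capture(name): name is "scene" or "side" or "wrist"; returns a dict with "frame" (420x560x3 uint8, red, green, blue), "z_map" (420x560 float32, m along the optical axis (not along the pixel's ray), 0 where there is no reading), "fx", "fy", "cx", "cy" (pixels), "cam_to_world" (4x4, takes a point from camera to world coordinates). Camera axes: x right, y down, z forward; pixel columns grow to the right and rows downward; lengths in m; the calibration is good to about 2 mm. A picture is of the moment at which its call begins.
- r.close_job(): hands the job in; it is judged then, once.
The state is a dict: "time_s": time; "joints": joint angles; "qd": joint speeds; "joint_torque": joint torques, N m; "tcp_pos": TCP position; "eef_rot": TCP orientation; "contact_force": force on the tool from outside, world axes, zero at the start; "moment": the same for the moment, N m; "gripper_width": finger opening in m; "gripper_force": force on a finger pad.
Only numpy, scipy, OpenCV 4.12 (cv2) and the standard library are available. Lean on these libraries where they do the work, as an engineer would, in place of code of your own. Each camera call takes 0.05 s, during which the arm holds its last target. There are 200 camera calls.

TASK

Hang the U-shaped metal coupon over the sloping bar of the inspection stand so that it sits flat on the bar, and let it go. Then take the spring-tipped gauge out of its holder and hold it square to the coupon's top face with its tip inside the round ring mark (not the square one), pressed lightly so that the spring tip is about half in. Leave the other things on the bench where they are, and finish while still holding the gauge there.

Things in the scene. Friction and masses are not known exactly. Their poses are not given: they have to be found in the camera images.
- stand: Inspection stand, fixed to the bench: grey foot plate 130 x 200 x 10 mm, two round posts 16 mm thick under the ends of the bar (82 mm either side of the middle). Origin: centre of the foot's underside; z up; y is the direction of the bar. It may be turned up to 0.3 rad about z.
- bar: Steel bar of the stand: 24 mm across (its x), 190 mm long (its y, level), 18 mm thick. Origin: centre of its top face, 140 mm above the bench; its z axis is the normal of that face, which leans 25 degrees from vertical towards the robot side (the stand's -x). Nothing lies between the bar and the foot except the two posts.
- coupon: Aluminium U-shaped coupon, an upside-down channel on its two legs: 42 mm across outside (x), 34 mm inside, 84 mm long (y), 38 mm high, sheet 4 mm, about 150 g. Origin: centre of its underside, between the feet; z up. Hangs on the bar either way round; its origin is then 34 mm below the bar's top face along the bar's z. Its middle goes near the bar's middle (within 30 mm).
- spot (a point): Centre of the round ring mark (16 mm across) on the coupon's top face: 22 mm along +y from the coupon's middle, 38 mm above its origin. A square mark of 14 mm lies at the other end, 22 mm along -y.
- holder: Grey block 70 x 70 x 55 mm, fixed to the bench, with an upright hole of 23 mm in which the gauge stands. Origin: centre of its underside. Keep the arm clear of fixed furniture: a covered microscope on the right (y below -0.38, x from 0.33, 0.5 m tall; the arm starts beside it, so draw back first), a wall pipe on the left at x 0.61, y 0.40.
- gauge: Pen gauge, 100 g, upright in the holder: black square handle 24 x 24 mm, 72 mm tall, sides along its x and y, above a round nose 20 mm thick, 30 mm long, that sits in the hole, and a spring tip below it. Origin: shoulder between handle and nose, resting on the holder's top; z up along the handle. Grip it across two flat sides; lift 45 mm to clear the holder.
- tip (a point): Rounded end (8 mm thick) of the gauge's spring tip, on the gauge's axis; 42 mm below the gauge's origin when the spring is out. Moves with the spring.
- plunger (a joint): How far the spring tip is pushed in: 0 out, 0.010 m fully in; spring 500 N/m with 0.5 N preload (3 N half in, 5.5 N at the end).
- petri: Covered petri dish, 60 mm across, 15 mm high, loose bystander. Origin: centre of its underside.
- jar: Staining jar with dark lid, 66 mm across, 102 mm high, loose bystander. Origin: centre of its underside.
- dropper: Small white dropper bottle, 33 mm across, 93 mm high, loose bystander. Origin: centre of its underside.
- tally: Round hand tally counter lying on its back, 57 x 70 mm, 21 mm high, loose bystander. Origin: centre of its underside.
- tape_1: Roll of tape lying flat, 104 mm across, 25 mm high, loose bystander. Origin: centre of its underside.

How it is judged (in metres and radians):
On the way, in this order (a step that is already met when the one before it is completed fails the run):
1. the coupon sits flat over the bar and the robot has let it go (z of coupon in the frame of bar between -0.038 and -0.03 m and x of coupon in the frame of bar between -0.01 and 0.01 m and angle between the z axis of coupon and the z axis of bar, either way round below 0.1 rad and contact force between each of the arm, the fingers and coupon below 0.2 N), for 0.2 s.
2. the gauge is held clear of its holder (height (world z) of tip above 0.057 m and contact force between the fingers and gauge above 1 N and contact force between gauge and holder below 0.1 N), for 0.1 s.
At the end, for the whole second after the job is handed in: Coupon flat on the bar (4 mm along its normal, 10 mm across, 53 mm along, 0.1 rad), touched by no part of the robot; gauge held still in the fingers, tip within 8 mm of the ring centre, axis within 0.14 rad of square to the face, spring 2 to 8.5 mm in, 0.8 to 8 N on the coupon (all of step 1 and y of coupon in the frame of bar between -0.053 and 0.053 m and distance between tip and spot below 0.008 m and angle between the z axis of gauge and the z axis of coupon, either way round below 0.14 rad and value of joint plunger between 0.002 and 0.0085 m and contact force between gauge and coupon between 0.8 and 8 N and contact force between the fingers and gauge above 1 N and linear speed of gauge below 0.01 m/s); the arm keeps its last pose, push and grip.
It fails at once if the gauge is pressed hard on the coupon (over 15 N) (contact force between gauge and coupon above 15 N).
It fails at once if one of the other things on the bench is moved by more than 25 mm (distance of any of petri, jar, dropper, tally, tape_1 from where it was at the start of the episode above 0.025 m).
It also fails if it takes over 59 s, if anything falls off the work surface, if the arm or the gripper's body presses on something with over 40 N, if the wrist force passes 120 N, or if a joint passes its speed limit or range.

## Working session

There is one attempt and no reset: what is moved stays moved. The work goes in short steps, Python scripts to look and compute and a shell command to move; the robot and the scene stay as the last step left them, time stands still between calls to the robot, and variables do not carry over. Pictures are saved under pics/ and viewed, at most 10 in all, crops included, and the job is handed in when it is done.

```bash
ls; mkdir -p pics; python3 - <<'E'
from plant import r
import cv2
print(r.get_state(), r.grip_depth)
a=[]
for n in ("scene","side"):
    c=r.capture(n); cv2.imwrite(f"pics/{n}0.png",c["frame"][:,:,::-1]); 
    import numpy as np; np.savez(f"{n}0.npz",**c); print(n,c["fx"],c["cx"],c["cy"],c["cam_to_world"].round(3).tolist())
E
```

```text
drive.py
pics
plant.py
  5 drive.py
  3 plant.py
  8 total
{'time_s': 0.0, 'joints': array([-5.86669284e+01,  2.05922037e+01,  6.32467754e-01, -2.25278370e-02,
       -7.01344115e+01, -1.65075383e+01]), 'qd': array([ 0.01746624, -0.00735559, -0.02047664, -0.01157504,  0.10680928,
        0.00660919]), 'joint_torque': array([-6.95468661e-04, -5.82728970e+01,  2.93055063e+01,  6.99737549e+00,
        6.85686129e-03, -1.92866296e-04]), 'tcp_pos': array([ 0.17258221, -0.65204776,  0.22559651]), 'eef_rot': array([ 1.79903715e+02, -6.44971245e-03, -1.65182134e+02]), 'contact_force': array([ 0.09959391, -0.21374365, -0.04936796]), 'moment': array([-0.00343054, -0.05168224,  0.0338101 ]), 'gripper_force': 0.0, 'gripper_width': 0.08793498708619144} 0.0188
scene 505.6582372496508 282.12734462975743 203.6846955031113 [[-0.912, -0.227, 0.341, 0.047], [-0.41, 0.529, -0.743, 1.062], [-0.012, -0.817, -0.576, 0.952], [0.0, 0.0, 0.0, 1.0]]
side 534.8484811696541 271.68674831855975 215.4083733142349 [[-0.707, -0.627, 0.327, 0.132], [-0.707, 0.62, -0.34, 0.45], [0.011, -0.472, -0.882, 1.269], [0.0, 0.0, 0.0, 1.0]]
```
View pics/scene0.png

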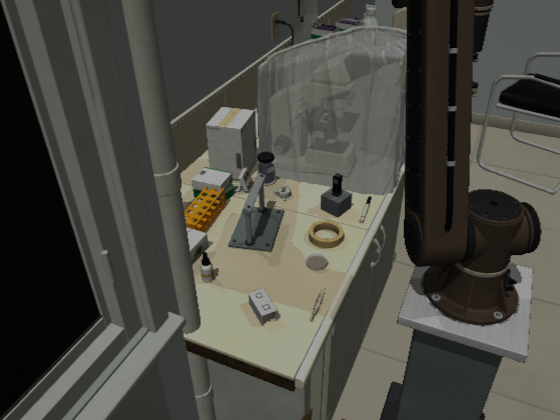

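View pics/side0.png

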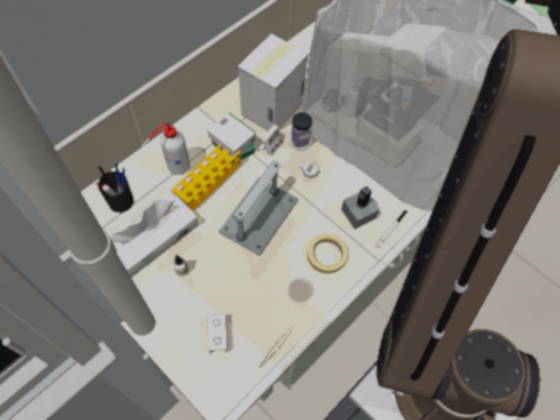

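The scene picture shows the coupon at about (262,303), the stand at (258,215), the holder with gauge at (336,200). In the side picture they are at (217,333), (260,210) and (361,205). Next I measure each in both views from depth.

```bash
cat > m.py <<'E'
import numpy as np, cv2
def pts(c):
    v,u=np.mgrid[:420,:560]; z=c["z_map"]
    p=np.stack([(u-c["cx"])/c["fx"]*z,(v-c["cy"])/c["fy"]*z,z],-1)
    T=c["cam_to_world"]; w=p@T[:3,:3].T+T[:3,3]; w[z<=0]=np.nan; return w
def rect(P):
    return [np.round(x,4) for x in cv2.minAreaRect((P[:,:2]).astype(np.float32))]
E
python3 - <<'E'
from m import *
boxes={"scene":dict(coupon=(240,280,285,330),stand=(225,165,290,250),gauge=(315,170,358,220)),
"side":dict(coupon=(198,308,238,358),stand=(215,155,300,255),gauge=(340,180,385,230))}
for n in boxes:
    c=dict(np.load(n+"0.npz")); w=pts(c)
    for k,(a,b,d,e) in boxes[n].items():
        q=w[b:e,a:d].reshape(-1,3); g=c["frame"][b:e,a:d].reshape(-1,3).astype(int)
        if k=="coupon":
            h=q[q[:,2]>.02]; t=q[q[:,2]>.034]; print(n,k,np.median(t,0).round(4),rect(t))
        if k=="stand":
            h=q[(q[:,2]>.12)&(q[:,2]<.16)]; f=q[(q[:,2]>.006)&(q[:,2]<.014)]
            t=h[(abs(h[:,2]-.14)<.009)]
            cc=h.mean(0); U,S,V=np.linalg.svd(h-cc,full_matrices=False)
            print(n,k,len(h),cc.round(4),"V",V.round(3).tolist(),S.round(3),rect(h),h[:,2].min(),h[:,2].max(),"foot",rect(f))
        if k=="gauge":
            for lo,hi in((.045,.06),(.07,.12),(.122,.14)):
                h=q[(q[:,2]>lo)&(q[:,2]<hi)]; 
                if len(h)>5: print(n,k,lo,len(h),np.median(h,0).round(4),rect(h))
# upscaled crops
ims=[]
for n in boxes:
    im=cv2.imread(f"pics/{n}0.png")
    for k in boxes[n]:
        a,b,d,e=boxes[n][k]; ims.append(cv2.resize(im[b:e,a:d],(260,260),interpolation=cv2.INTER_CUBIC))
cv2.imwrite("pics/crops0.png",np.vstack([np.hstack(ims[:3]),np.hstack(ims[3:])]))
E
```

```text
scene coupon [0.4605 0.2849 0.0386] [array([0.4621, 0.2824]), array([0.0437, 0.0877]), np.float64(50.4996)]
scene stand 365 [ 6.233e-01 -5.000e-04  1.401e-01] V [[-0.223, 0.975, -0.019], [-0.883, -0.21, -0.42], [0.413, 0.077, -0.907]] [1.107 0.135 0.069] [array([ 0.6287, -0.0138]), array([0.0268, 0.1941]), np.float64(13.1788)] 0.12050634623736478 0.14872579213519876 foot [array([ 0.6841, -0.1289]), array([0.2083, 0.4703]), np.float64(22.0901)]
scene gauge 0.045 428 [ 0.4412 -0.2144  0.0546] [array([ 0.474 , -0.2485]), array([0.1477, 0.1794]), np.float64(6.6158)]
scene gauge 0.07 192 [ 0.4374 -0.205   0.0849] [array([ 0.4538, -0.2652]), array([0.1383, 0.0693]), np.float64(82.2049)]
scene gauge 0.122 38 [ 0.4399 -0.2068  0.1268] [array([ 0.4402, -0.2084]), array([0.0275, 0.022 ]), np.float64(84.3649)]
side coupon [0.4608 0.2854 0.0372] [array([0.4617, 0.2845]), array([0.042 , 0.0842]), np.float64(49.8901)]
side stand 724 [ 0.6269 -0.0076  0.1385] V [[-0.23, 0.973, -0.005], [-0.927, -0.22, -0.304], [-0.297, -0.065, 0.953]] [1.5   0.194 0.094] [array([ 0.6297, -0.0115]), array([0.0286, 0.1898]), np.float64(13.3957)] 0.12272667492574896 0.14844117658332845 foot [array([ 0.6578, -0.0306]), array([0.2255, 0.3075]), np.float64(40.8139)]
side gauge 0.045 496 [ 0.4323 -0.197   0.0534] [array([ 0.4419, -0.208 ]), array([0.0738, 0.0724]), np.float64(73.0873)]
side gauge 0.07 131 [ 0.4358 -0.1985  0.0952] [array([ 0.4373, -0.2021]), array([0.0306, 0.0205]), np.float64(38.1375)]
side gauge 0.122 63 [ 0.4422 -0.2064  0.1251] [array([ 0.4418, -0.2062]), array([0.0227, 0.0226]), np.float64(75.9757)]
```

View pics/crops0.png

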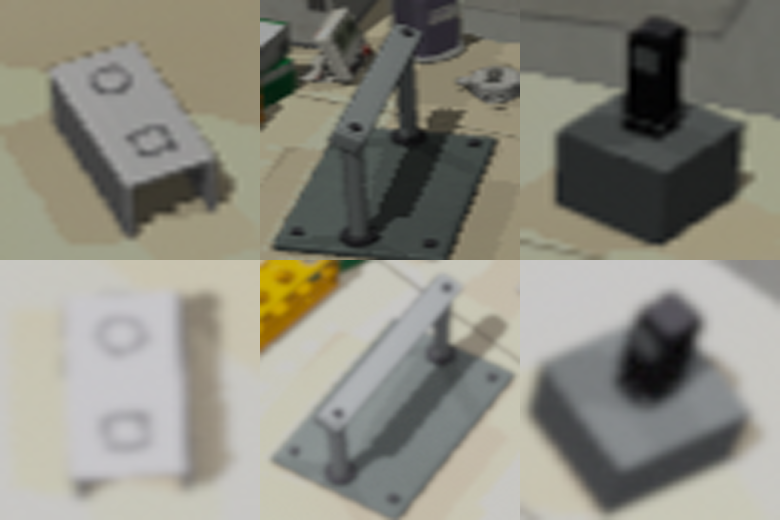

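The crops show the ring at scene (259,295) and side (217,322), which is the +x/−y end of the coupon, so the coupon's y points at about −40°. The bar lies along about 103°, and the gauge stands upright in the holder. Next I draw back.

```bash
cat >> m.py <<'E'
from scipy.spatial.transform import Rotation as Ro
def go(p,R):
    from plant import r
    s=r.get_state(); R0=Ro.from_euler("xyz",s["eef_rot"],degrees=True)
    d=R0.inv().apply(np.array(p)-s["tcp_pos"]); v=(R0.inv()*R).as_rotvec(degrees=True)
    print("row",d.round(4).tolist(),v.round(2).tolist(),"n",round(max(np.linalg.norm(d)/.0417,np.linalg.norm(v)/7.16),1)); 
def down(yaw): return Ro.from_euler("xyz",[180,0,yaw],degrees=True)
E
python3 -c "
from m import *
go([.2,-.42,.30],down(-140)); go([.40,-.13,.36],down(-107))"
```

```text
row [-0.0858, 0.2175, -0.074] [0.08, 0.01, -25.18] n 5.9
row [-0.3534, 0.4468, -0.1337] [0.08, 0.04, -58.18] n 14.0
```

Units first: shifts go in units of 100 mm and turns go in units of 4 degrees. So 0.218 m is 2.18, -0.086 m is -0.86, -25 degrees is -6.25.

```bash
echo '[{"x": -0.86, "y": 2.18, "z": -0.74, "wz": -6.25}, {"x": -0.86, "y": 2.18, "z": -0.74, "wz": -6.25}, {"x": -0.86, "y": 2.18, "z": -0.74, "wz": -6.25}, {"x": -0.86, "y": 2.18, "z": -0.74, "wz": -6.25}, {"x": -0.86, "y": 2.18, "z": -0.74, "wz": -6.25}, {"x": -0.86, "y": 2.18, "z": -0.74, "wz": -6.25}, {"x": -0.86, "y": 2.18, "z": -0.74, "wz": -6.25}, {"x": -0.86, "y": 2.18, "z": -0.74, "wz": -6.25}]' | python3 drive.py 0.088; python3 -c "
from m import *
go([.40,-.13,.36],down(-107))"
```

```text
time_s: 0.77
tcp_pos: [0.2006, -0.4186, 0.302]
eef_rot: [-179.8, 0.0, -140.0]
contact_force: [0.9, -0.1, -0.1]
gripper_width: 0.0875
gripper_force: 0.0
row [-0.3383, 0.0928, -0.058] [-0.21, -0.02, -33.01] n 8.5
```

```bash
echo '[{"x": -3.38, "y": 0.93, "z": -0.58, "wz": -8.25}, {"x": -3.38, "y": 0.93, "z": -0.58, "wz": -8.25}, {"x": -3.38, "y": 0.93, "z": -0.58, "wz": -8.25}, {"x": -3.38, "y": 0.93, "z": -0.58, "wz": -8.25}, {"x": -3.38, "y": 0.93, "z": -0.58, "wz": -8.25}, {"x": -3.38, "y": 0.93, "z": -0.58, "wz": -8.25}, {"x": -3.38, "y": 0.93, "z": -0.58, "wz": -8.25}, {"x": -3.38, "y": 0.93, "z": -0.58, "wz": -8.25}, {"x": -3.38, "y": 0.93, "z": -0.58, "wz": -8.25}, {"x": -3.38, "y": 0.93, "z": -0.58, "wz": -8.25}, {"x": -3.38, "y": 0.93, "z": -0.58, "wz": -8.25}]' | python3 drive.py; python3 - <<'E'
from m import *; from plant import r
c=r.capture("wrist"); np.savez("w1.npz",**c); cv2.imwrite("pics/w1.png",c["frame"][:,:,::-1]); print(c["fx"],c["cam_to_world"].round(3))
go([.44,.22,.3],down(-40))
E
```

```text
time_s: 1.68
tcp_pos: [0.401, -0.1312, 0.3576]
eef_rot: [179.9, -0.1, -107.1]
contact_force: [-0.3, -0.8, 0.0]
gripper_width: 0.0874
gripper_force: 0.0
367.77492307197804 [[-0.956  0.284  0.071  0.381]
 [ 0.293  0.925  0.242 -0.197]
 [ 0.003  0.252 -0.968  0.515]
 [ 0.     0.     0.     1.   ]]
row [-0.348, 0.0657, 0.0575] [0.13, 0.02, -67.13] n 9.4
```

View pics/w1.png

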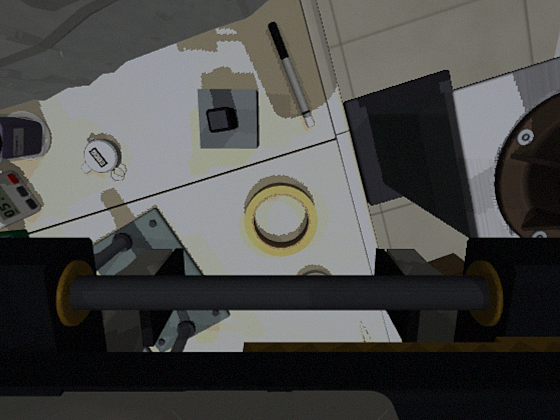

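The wrist view shows the gauge's square top at about (222,119) in its holder, with the stand half hidden by the gripper at the lower left. I measure the gauge now, then go over the coupon.

```bash
python3 - <<'E'
from m import *
c=dict(np.load("w1.npz")); w=pts(c); q=w[80:150,190:265].reshape(-1,3)
for lo,hi in((.119,.14),(.05,.06)):
    h=q[(q[:,2]>lo)&(q[:,2]<hi)]; print(len(h),np.median(h,0).round(4),rect(h))
E
echo '[{"x": -3.48, "y": 0.66, "z": 0.58, "wz": -16.75}, {"x": -3.48, "y": 0.66, "z": 0.58, "wz": -16.75}, {"x": -3.48, "y": 0.66, "z": 0.58, "wz": -16.75}, {"x": -3.48, "y": 0.66, "z": 0.58, "wz": -16.75}, {"x": -3.48, "y": 0.66, "z": 0.58, "wz": -16.75}, {"x": -3.48, "y": 0.66, "z": 0.58, "wz": -16.75}, {"x": -3.48, "y": 0.66, "z": 0.58, "wz": -16.75}, {"x": -3.48, "y": 0.66, "z": 0.58, "wz": -16.75}, {"x": -3.48, "y": 0.66, "z": 0.58, "wz": -16.75}, {"x": -3.48, "y": 0.66, "z": 0.58, "wz": -16.75}, {"x": -3.48, "y": 0.66, "z": 0.58, "wz": -16.75}, {"x": -3.48, "y": 0.66, "z": 0.58, "wz": -16.75}]' | python3 drive.py; python3 - <<'E'
from m import *; from plant import r
c=r.capture("wrist"); np.savez("w2.npz",**c); cv2.imwrite("pics/w2.png",c["frame"][:,:,::-1])
s=r.capture("side");s2=r.capture("scene");np.savez("side2.npz",**s);np.savez("scene2.npz",**s2)
for n,c in(("w",c),("side",s)):
    w=pts(c).reshape(-1,3); h=w[(w[:,2]>.034)&(w[:,2]<.042)&(abs(w[:,0]-.462)<.07)&(abs(w[:,1]-.283)<.07)]
    print(n,len(h),h.mean(0).round(4) if len(h) else 0,rect(h) if len(h) else 0)
E
```

```text
550 [ 0.44   -0.212   0.1263] [array([ 0.4408, -0.212 ]), array([0.0239, 0.024 ]), np.float64(81.2333)]
2777 [ 0.436  -0.2124  0.0544] [array([ 0.4409, -0.212 ]), array([0.0699, 0.0702]), np.float64(72.9742)]
time_s: 2.73
tcp_pos: [0.4401, 0.219, 0.3]
eef_rot: [179.9, -0.0, -40.4]
contact_force: [-0.2, -0.9, 1.1]
gripper_width: 0.0878
gripper_force: 0.0
w 2511 [0.4615 0.2794 0.0376] [array([0.4608, 0.2803]), array([0.0422, 0.083 ]), np.float64(49.9243)]
side 0 0 0
```

View pics/w2.png

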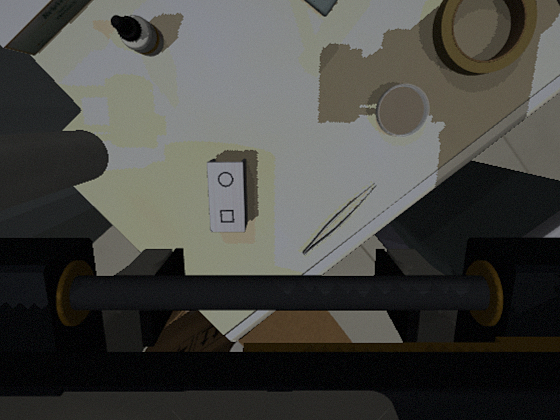

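The wrist view shows the coupon at (227,196), the ring at (225,179) and the square at (227,216). Top height 0.0376 and size 42 × 83 mm fit the given values. Gauge top height (0.126) and 24 × 24 mm fit too. Now I grasp the coupon.

```bash
python3 -c "
from m import *
go([.461,.281,.1],down(-40)); go([.461,.281,.009],down(-40))"
```

```text
row [-0.0243, -0.0609, 0.2008] [-0.02, -0.0, -0.36] n 5.1
row [-0.0243, -0.0608, 0.2918] [-0.02, -0.0, -0.36] n 7.2
```

To row units: 0.291 m is 2.91, 0.28 m is 2.8, -0.36 degrees is -0.09.

```bash
echo '[{"x": -0.24, "y": -0.61, "z": 2, "wz": -0.09}, {"x": -0.24, "y": -0.61, "z": 2, "wz": -0.09}, {"x": -0.24, "y": -0.61, "z": 2, "wz": -0.09}, {"x": -0.24, "y": -0.61, "z": 2, "wz": -0.09}, {"x": -0.24, "y": -0.61, "z": 2, "wz": -0.09}, {"x": -0.24, "y": -0.61, "z": 2, "wz": -0.09}, {"x": -0.24, "y": -0.61, "z": 2.2, "wz": -0.09}, {"x": -0.24, "y": -0.61, "z": 2.4, "wz": -0.09}, {"x": -0.24, "y": -0.61, "z": 2.6, "wz": -0.09}, {"x": -0.24, "y": -0.61, "z": 2.8, "wz": -0.09}, {"x": -0.24, "y": -0.61, "z": 2.91, "wz": -0.09}, {"x": -0.24, "y": -0.61, "z": 2.91, "wz": -0.09}]' | python3 drive.py; echo '[{}, {}, {}, {}, {}, {}, {}, {}]' | python3 drive.py 0.03 20
```

```text
time_s: 3.88
tcp_pos: [0.4605, 0.2807, 0.0088]
eef_rot: [179.9, 0.0, -39.9]
contact_force: [-0.0, 0.2, -0.1]
gripper_width: 0.0875
gripper_force: 0.0
time_s: 4.55
tcp_pos: [0.4608, 0.2823, 0.0097]
eef_rot: [-180.0, -0.0, -39.8]
contact_force: [-1.1, 0.1, 2.0]
gripper_width: 0.0418
gripper_force: 20.0
```

To row units: -0.1 m is -1, -0.32 m is -3.2.

```bash
echo '[{"z": -0.2}, {"z": -0.6}, {"z": -1}, {"z": -1.4}, {"z": -1.8}, {"z": -2.2}, {"z": -2.6}, {"z": -3}, {"z": -3.2}, {"z": -3.2}]' | python3 drive.py;  python3 -c "
from m import *
go([.58,.13,.33],down(-77))"
```

```text
time_s: 5.38
tcp_pos: [0.4622, 0.2832, 0.3351]
eef_rot: [-179.5, -0.1, -39.8]
contact_force: [0.3, -0.1, -1.5]
gripper_width: 0.0415
gripper_force: 20.0
row [0.1885, 0.0424, 0.0049] [-0.48, 0.09, 37.21] n 5.2
```

To row units: 0.188 m is 1.88, 0.18 m is 1.8, 37.2 degrees is 9.3.

```bash
echo '[{"x": 0.3, "y": 0.08, "wz": 1.25}, {"x": 0.6, "y": 0.14, "wz": 2.5}, {"x": 0.9, "y": 0.2, "wz": 3.75}, {"x": 1.2, "y": 0.26, "wz": 5.25}, {"x": 1.5, "y": 0.34, "wz": 7}, {"x": 1.8, "y": 0.4, "wz": 8.5}, {"x": 1.88, "y": 0.42, "wz": 9.3}, {"x": 1.88, "y": 0.42, "wz": 9.3}, {"x": 1.88, "y": 0.42, "wz": 9.3}]' | python3 drive.py;  python3 - <<'E'
from m import *; from plant import r
c=r.capture("wrist"); np.savez("w3.npz",**c); cv2.imwrite("pics/w3.png",c["frame"][:,:,::-1])
s=r.capture("side");np.savez("side3.npz",**s);st=r.get_state();np.savez("st3.npz",p=st["tcp_pos"],e=st["eef_rot"]); print(st["tcp_pos"],st["eef_rot"])
for n,c in(("w",c),("side",s),("scene",dict(np.load("scene0.npz")))):
    w=pts(c).reshape(-1,3); u=np.array([np.cos(np.radians(103.3)),np.sin(np.radians(103.3)),0])
    h=w[(w[:,2]>.115)&(w[:,2]<.155)&(np.hypot(w[:,0]-.628,w[:,1]+.012)<.11)]
    if len(h)<20: print(n,len(h)); continue
    # top-face inliers: plane, ransac-ish by known-tilt normal check
    f=h[h[:,2]>.13]
    for _ in range(6):
        cc=f.mean(0); V=np.linalg.svd(f-cc,full_matrices=False)[2]; nn=V[2]*np.sign(V[2,2]); f=h[abs((h-cc)@nn)<.0025]
    y=V[0]*np.sign(V[0,1]); x=np.cross(y,nn); a=(f-cc)@x; b=(f-cc)@y
    ctr=cc+x*(np.percentile(a,1)+np.percentile(a,99))/2+y*(b.min()+b.max())/2
    print(n,len(h),len(f),"n",nn.round(3),"tilt",np.degrees(np.arccos(nn[2])).round(1),"yaw",np.degrees(np.arctan2(y[1],y[0])).round(1)-90,"w",np.ptp(np.percentile(a,[1,99])).round(4),"L",np.ptp(b).round(4),"ctr",ctr.round(4))
E
```

```text
time_s: 6.13
tcp_pos: [0.5779, 0.1291, 0.328]
eef_rot: [179.9, -0.0, -77.0]
contact_force: [-0.4, 0.3, -2.2]
gripper_width: 0.0419
gripper_force: 20.0
[0.57769361 0.1300167  0.32884005] [ 1.79932572e+02  3.15289909e-03 -7.69010480e+01]
w 3815 3127 n [-0.384 -0.092  0.919] tilt 23.3 yaw 13.299999999999997 w 0.023 L 0.1073 ctr [0.6166 0.0232 0.1396]
side 0
scene 371 267 n [-0.415 -0.102  0.904] tilt 25.3 yaw 13.299999999999997 w 0.0234 L 0.1933 ctr [ 0.6261 -0.0148  0.1408]
```

View pics/w3.png

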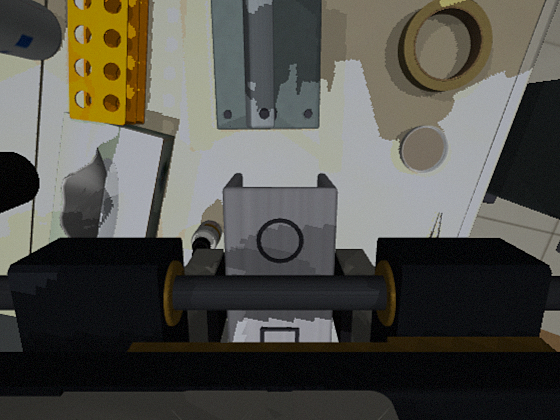

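The wrist view shows the coupon held square between the fingers (ring at (280,240), level) and the bar's near end at (265,110). The wrist and scene lines of the bar agree within 1 mm. Next I check the coupon's place in the hand and work out the approach.

```bash
cat >> m.py <<'E'
B=np.array([.626,-.0155,.140])
Rb=Ro.from_euler("xyz",[0,0,13.3],degrees=True)*Ro.from_euler("xyz",[0,-25,0],degrees=True)
M=Rb.as_matrix(); xb,yb,nb=M.T
Rt=Ro.from_matrix(np.stack([-yb,-xb,-nb],1))
E
python3 - <<'E'
from m import *
print(nb.round(3),Rt.as_euler("xyz",degrees=True).round(2))
s=np.load("st3.npz"); R0=Ro.from_euler("xyz",s["e"],degrees=True)
w=pts(dict(np.load("w3.npz")))[180:265,200:360].reshape(-1,3); t=R0.inv().apply(w-s["p"])
h=t[abs(t[:,2]+.029)<.006]; print(len(h),np.median(h,0).round(4),[np.percentile(h[:,i],[1,99]).round(4) for i in (0,1)],rect(h))
c=h.mean(0);V=np.linalg.svd(h-c,full_matrices=False)[2];print("plane n",V[2].round(3))
go(B+nb*(-.025+.09),Rt)
E
```

```text
[-0.411 -0.097  0.906] [-155.     0.   -76.7]
8759 [ 0.031   0.0009 -0.0268] [array([0.0157, 0.0448]), array([-0.0196,  0.0212])] [array([0.0298, 0.0008]), array([0.0306, 0.0421]), np.float64(0.34)]
plane n [ 0.009 -0.002 -1.   ]
row [0.1528, 0.0132, 0.1299] [25.07, -0.04, -0.2] n 4.8
```

```bash
python3 -c "
from m import *
go(B+nb*(-.025+.15)+yb*.003,Rt)"
```

```text
row [0.1499, 0.0387, 0.0756] [25.07, -0.04, -0.2] n 4.1
```

To row units: 0.15 m is 1.5, 0.12 m is 1.2, 25.1 degrees is 6.275.

```bash
echo '[{"x": 0.3, "y": 0.08, "z": 0.15, "wx": 1.25}, {"x": 0.6, "y": 0.16, "z": 0.3, "wx": 2.5}, {"x": 0.9, "y": 0.24, "z": 0.45, "wx": 3.75}, {"x": 1.2, "y": 0.3, "z": 0.6, "wx": 5}, {"x": 1.5, "y": 0.39, "z": 0.76, "wx": 6.25, "wz": -0.05}, {"x": 1.5, "y": 0.39, "z": 0.76, "wx": 6.275, "wz": -0.05}, {"x": 1.5, "y": 0.39, "z": 0.76, "wx": 6.275, "wz": -0.05}, {"x": 1.5, "y": 0.39, "z": 0.76, "wx": 6.275, "wz": -0.05}]' | python3 drive.py;  python3 - <<'E'
from m import *; from plant import r
go(B+nb*(-.025+.05)+yb*.003,Rt)
s=r.get_state(); c=r.capture("wrist"); cv2.imwrite("pics/w4.png",c["frame"][:,:,::-1]); W=pts(c)
R0=Ro.from_euler("xyz",s["eef_rot"],degrees=True)
t=((W.reshape(-1,3)-s["tcp_pos"])@R0.as_matrix()); P=t.reshape(420,560,3)
q=(W.reshape(-1,3)-B)@M   # bar frame by estimate
f=q[(abs(q[:,2])<.006)&(abs(q[:,0])<.02)&(abs(q[:,1])<.11)]
print("bar face in est frame",len(f),np.median(f,0).round(4),[np.percentile(f[:,i],[1,99]).round(4) for i in range(3)])
c0=f.mean(0);print("n",np.linalg.svd(f-c0,full_matrices=False)[2].round(3).tolist())
E
```

```text
time_s: 6.9
tcp_pos: [0.5739, -0.0249, 0.2545]
eef_rot: [-154.8, -0.1, -76.7]
contact_force: [0.5, 0.9, -1.1]
gripper_width: 0.0418
gripper_force: 20.0
row [-0.0003, 0.0008, 0.1011] [-0.16, -0.08, -0.01] n 2.4
bar face in est frame 3531 [-0.0007 -0.0566 -0.0005] [array([-0.0125,  0.0109]), array([-0.0951, -0.0136]), array([-0.0035,  0.0025])]
n [[0.001, -1.0, 0.002], [1.0, 0.001, -0.001], [0.001, 0.002, 1.0]]
```

View pics/w4.png

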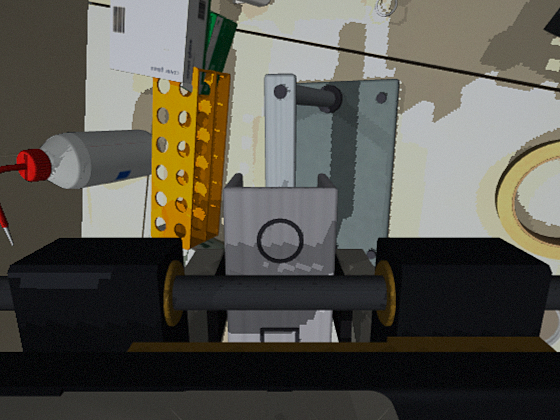

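The picture shows the coupon lined up with the bar (bar end at (280,92), coupon centred at column 280). The bar face lies within 1 mm of my estimate. Now I lower it.

```bash
echo '[{"z": 0.3}, {"z": 0.6}, {"z": 0.85}, {"z": 1}, {"z": 1.1}, {"z": 1.2}, {"z": 1.3}, {"z": 1.38}, {"z": 1.42}, {"z": 1.42}]' | python3 drive.py; echo '[{"z": 0.01}, {"z": 0.02}, {"z": 0.03}, {"z": 0.04}, {"z": 0.04}]' | python3 drive.py;python3 -c "
from m import *
go(B+nb*(-.025)+yb*.003,Rt)"
```

```text
time_s: 7.78
tcp_pos: [0.6327, -0.0116, 0.1243]
eef_rot: [-154.9, -0.0, -76.8]
contact_force: [-0.7, -0.2, -1.7]
gripper_width: 0.042
gripper_force: 20.0
time_s: 8.2
tcp_pos: [0.6344, -0.0114, 0.1216]
eef_rot: [-154.9, -0.0, -76.8]
contact_force: [0.8, -1.1, -1.5]
gripper_width: 0.042
gripper_force: 20.0
row [-0.0009, 0.0005, 0.0044] [-0.12, -0.09, -0.09] n 0.1
```

To row units: 0.003 m is 0.03, 0.0025 m is 0.025.

```bash
echo '[{"z": 0.01}, {"z": 0.015}, {"z": 0.02}, {"z": 0.025}, {"z": 0.03}, {"z": 0.03}]' | python3 drive.py;echo '[{"z": 0.01}, {"z": 0.015}, {"z": 0.02}, {"z": 0.02}]' | python3 drive.py; python3 -c "
from m import *
go(B+nb*(-.025)+yb*.003,Rt)"
```

```text
time_s: 8.7
tcp_pos: [0.6356, -0.0111, 0.1185]
eef_rot: [-154.9, -0.0, -76.8]
contact_force: [-0.5, -0.6, -1.9]
gripper_width: 0.0416
gripper_force: 20.0
time_s: 9.03
tcp_pos: [0.6359, -0.011, 0.118]
eef_rot: [-154.9, -0.0, -76.8]
contact_force: [-12.4, 0.1, 14.4]
gripper_width: 0.042
gripper_force: 20.0
row [-0.0009, 0.0004, 0.0006] [-0.14, -0.09, -0.09] n 0.0
```

To row units: -0.0005 m is -0.005.

```bash
echo '[{"z": -0.005}, {"z": -0.005}, {"z": -0.005}, {"z": -0.005}, {"z": -0.005}, {"z": -0.005}, {"z": -0.005}, {"z": -0.005}]' | python3 drive.py 0.088; echo '[{"z": -0.1}, {"z": -0.3}, {"z": -0.5}, {"z": -0.8}, {"z": -1.1}, {"z": -1.5}, {"z": -1.5}, {"z": -1.5}, {"z": -1.5}]' | python3 drive.py; python3 - <<'E'
from m import *; from plant import r
ims=[]
for n in ("wrist","scene","side"):
    c=r.capture(n); np.savez(n+"5.npz",**c); W=pts(c).reshape(-1,3); q=(W-B)@M
    f=q[(abs(q[:,2]-.004)<.012)&(abs(q[:,0])<.03)&(abs(q[:,1])<.055)]
    if len(f)<30: print(n,len(f)); continue
    t=f[abs(f[:,2]-np.median(f[:,2]))<.003]; c0=t.mean(0);V=np.linalg.svd(t-c0,full_matrices=False)[2]
    print(n,len(t),np.median(t,0).round(4),[np.percentile(t[:,i],[1,99]).round(4) for i in (0,1)],V[2].round(3))
    ims.append(cv2.resize(c["frame"][:,:,::-1],(400,300)))
    ims[-1]=ims[-1]
cv2.imwrite("pics/p5.png",np.hstack(ims)[:, :800])
E
```

```text
time_s: 9.7
tcp_pos: [0.6362, -0.0109, 0.1171]
eef_rot: [-154.9, -0.0, -76.8]
contact_force: [-0.7, -0.1, 0.0]
gripper_width: 0.0864
gripper_force: 0.0
time_s: 10.45
tcp_pos: [0.5738, -0.0253, 0.254]
eef_rot: [-154.8, -0.0, -76.8]
contact_force: [-0.2, -0.3, -0.8]
gripper_width: 0.0876
gripper_force: 0.0
wrist 5662 [-0.001  -0.0023  0.0036] [array([-0.0214,  0.0196]), array([-0.0415,  0.0419])] [ 0.002 -0.003  1.   ]
scene 237 [0.0002 0.0042 0.0043] [array([-0.0199,  0.0211]), array([-0.0489,  0.0477])] [-0.007 -0.001 -1.   ]
side 457 [0.0009 0.0044 0.0016] [array([-0.0196,  0.022 ]), array([-0.0517,  0.0497])] [-0.006 -0.005  1.   ]
```

View pics/p5.png

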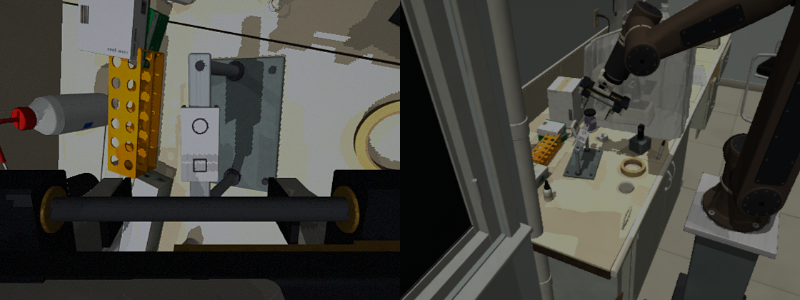

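The wrist picture (left) shows the coupon sitting squarely on the bar with the ring at about (281,176) full-size. All three views put its top about 4 mm along the normal and centred. Next I locate the ring by ray and go to the gauge.

```bash
python3 - <<'E'
from m import *
for n in ("wrist","side","scene"):
    c=dict(np.load(n+"5.npz")); T=c["cam_to_world"]
    W=pts(c); q=(W-B)@M; m=(abs(q[...,2]-.004)<.008)&(abs(q[...,0])<.017)&(q[...,1]>-.036)&(q[...,1]<-.006)
    if m.sum()<30: print(n,m.sum()); continue
    g=cv2.cvtColor(c["frame"],cv2.COLOR_RGB2GRAY).astype(float); th=np.median(g[m])-35
    d=m&(g<th); v,u=np.nonzero(d); 
    if len(u)<5: print(n,len(u)); continue
    u=(u.min()+u.max())/2; v=(v.min()+v.max())/2
    ray=T[:3,:3]@[(u-c["cx"])/c["fx"],(v-c["cy"])/c["fy"],1]; o=T[:3,3]; k=((B+.004*nb-o)@nb)/(ray@nb); p=o+k*ray
    print(n,d.sum(),u,v,"ring in bar",((p-B)@M).round(4),p.round(4), "extent",np.ptp(q[d],axis=0).round(4))
go([.44,-.212,.27],down(-98.8))
E
```

```text
wrist 169 280.5 176.0 ring in bar [-0.0014 -0.022   0.004 ] [ 0.6281 -0.0376  0.143 ] extent [0.0177 0.0171 0.0044]
side 0
scene 7 257.5 185.5 ring in bar [ 0.     -0.0216  0.004 ] [ 0.6293 -0.0369  0.1436] extent [0.0168 0.0172 0.003 ]
row [0.1512, 0.149, -0.0892] [-24.68, 4.75, 21.64] n 5.5
```

To row units: 0.149 m is 1.49, -0.089 m is -0.89, -24.7 degrees is -6.175.

```bash
echo '[{"x": 0.2, "y": 0.2, "z": -0.3, "wx": -1, "wy": 0.25, "wz": 0.75}, {"x": 0.5, "y": 0.5, "z": -0.45, "wx": -2, "wy": 0.375, "wz": 1.75}, {"x": 0.8, "y": 0.8, "z": -0.6, "wx": -3, "wy": 0.625, "wz": 2.75}, {"x": 1.1, "y": 1.1, "z": -0.7, "wx": -4.25, "wy": 0.75, "wz": 3.75}, {"x": 1.4, "y": 1.38, "z": -0.82, "wx": -5.25, "wy": 1, "wz": 4.5}, {"x": 1.51, "y": 1.49, "z": -0.89, "wx": -6.175, "wy": 1.1875, "wz": 5.4}, {"x": 1.51, "y": 1.49, "z": -0.89, "wx": -6.175, "wy": 1.1875, "wz": 5.4}, {"x": 1.51, "y": 1.49, "z": -0.89, "wx": -6.175, "wy": 1.1875, "wz": 5.4}, {"x": 1.51, "y": 1.49, "z": -0.89, "wx": -6.175, "wy": 1.1875, "wz": 5.4}]' | python3 drive.py; python3 - <<'E'
from m import *; from plant import r
c=r.capture("wrist"); w=pts(c).reshape(-1,3)
h=w[(w[:,2]>.119)&(w[:,2]<.135)&(np.hypot(w[:,0]-.441,w[:,1]+.212)<.03)]
print(len(h), rect(h) if len(h)>20 else 0)
go([.4408,-.212,.16],down(-98.8));go([.4408,-.212,.076],down(-98.8))
E
```

```text
time_s: 11.35
tcp_pos: [0.4406, -0.2115, 0.2695]
eef_rot: [-180.0, 0.0, -98.8]
contact_force: [0.5, 0.0, -0.0]
gripper_width: 0.0874
gripper_force: 0.0
769 [array([ 0.4407, -0.2126]), array([0.0235, 0.0232]), np.float64(80.7377)]
row [0.0009, -0.0002, 0.1098] [-0.06, 0.05, 0.09] n 2.6
row [0.0009, -0.0001, 0.1938] [-0.06, 0.05, 0.09] n 4.6
```

```bash
echo '[{"x": 0.01, "z": 0.3}, {"x": 0.01, "z": 0.6}, {"x": 0.01, "z": 0.9}, {"x": 0.01, "z": 1.1}, {"x": 0.01, "z": 1.3}, {"x": 0.01, "z": 1.5}, {"x": 0.01, "z": 1.7}, {"x": 0.01, "z": 1.85}, {"x": 0.01, "z": 1.94}, {"x": 0.01, "z": 1.94}, {"x": 0.01, "z": 1.94}]' | python3 drive.py; echo '[{}, {}, {}, {}, {}, {}, {}, {}, {}, {}]' | python3 drive.py 0.01 30
```

```text
time_s: 12.32
tcp_pos: [0.4409, -0.2122, 0.0768]
eef_rot: [-179.9, 0.0, -98.7]
contact_force: [0.3, -0.2, -0.3]
gripper_width: 0.0873
gripper_force: 0.0
time_s: 13.15
tcp_pos: [0.4407, -0.2126, 0.0766]
eef_rot: [-179.9, 0.0, -98.8]
contact_force: [0.7, -0.3, -0.3]
gripper_width: 0.0268
gripper_force: 0.0
```

To row units: -0.2 m is -2, -0.19 m is -1.9.

```bash
echo '[{}, {}, {}, {}]' | python3 drive.py; echo '[{"z": -0.15}, {"z": -0.3}, {"z": -0.5}, {"z": -0.75}, {"z": -1}, {"z": -1.3}, {"z": -1.6}, {"z": -1.9}, {"z": -2}, {"z": -2}, {"z": -2}]' | python3 drive.py; python3 - <<'E'
from m import *; from plant import r
S=B+M@[-.001,-.022,.004]; T=.0755-.055+.042   # tip ahead of TCP
print(S.round(4),T); go(S+nb*(T+.06),Rt)
c=r.capture("scene"); np.savez("scene6.npz",**c); c=r.capture("side"); np.savez("side6.npz",**c)
E
```

```text
time_s: 13.48
tcp_pos: [0.4407, -0.2126, 0.0766]
eef_rot: [-179.9, 0.0, -98.8]
contact_force: [0.3, -0.3, -0.2]
gripper_width: 0.0243
gripper_force: 30.0
time_s: 14.4
tcp_pos: [0.4401, -0.2124, 0.2763]
eef_rot: [-179.9, 0.1, -98.8]
contact_force: [0.3, -0.6, -1.6]
gripper_width: 0.0237
gripper_force: 30.0
[ 0.6285 -0.0375  0.1432] 0.0625
row [-0.1821, -0.1115, 0.0225] [24.57, -4.76, -21.73] n 5.1
```

```bash
echo '[{"x": -0.3, "y": -0.18, "z": 0.03, "wx": 0.75, "wy": -0.2, "wz": -0.75}, {"x": -0.6, "y": -0.36, "z": 0.06, "wx": 1.75, "wy": -0.375, "wz": -1.75}, {"x": -0.9, "y": -0.55, "z": 0.1, "wx": 3, "wy": -0.575, "wz": -2.75}, {"x": -1.2, "y": -0.73, "z": 0.14, "wx": 4, "wy": -0.75, "wz": -3.75}, {"x": -1.5, "y": -0.92, "z": 0.18, "wx": 5, "wy": -1, "wz": -4.5}, {"x": -1.75, "y": -1.07, "z": 0.21, "wx": 6, "wy": -1.15, "wz": -5.25}, {"x": -1.82, "y": -1.115, "z": 0.225, "wx": 6.15, "wy": -1.19, "wz": -5.425}, {"x": -1.82, "y": -1.115, "z": 0.225, "wx": 6.15, "wy": -1.19, "wz": -5.425}, {"x": -1.82, "y": -1.115, "z": 0.225, "wx": 6.15, "wy": -1.19, "wz": -5.425}, {"x": -1.82, "y": -1.115, "z": 0.225, "wx": 6.15, "wy": -1.19, "wz": -5.425}]' | python3 drive.py; python3 - <<'E'
from m import *; from plant import r
S=B+M@[-.001,-.022,.004]
go(S+nb*.0636,Rt); s=r.get_state(); print(s["tcp_pos"],s["contact_force"])
ims=[]
c=r.capture("wrist"); a=c["frame"]; print(c["cam_to_world"][:3,3].round(3))
b=r.capture("side")["frame"]; d=r.capture("scene")["frame"][140:240,200:330]
cv2.imwrite("pics/p7.png",np.hstack([cv2.resize(a,(400,300)),cv2.resize(d,(390,300))])[:,:,::-1])
W=pts(c).reshape(-1,3); q=(W-B)@M
# dark gauge points above the coupon, in the bar frame
k=(q[:,2]>.055)&(q[:,2]<.13)&(np.hypot(q[:,0],q[:,1]+.022)<.035)
for lo in (.06,.08,.1): 
    z=q[k&(q[:,2]>lo)&(q[:,2]<lo+.02)]
    if len(z)>10: print(lo,len(z),[np.percentile(z[:,i],[2,50,98]).round(4) for i in (0,1)])
E
```

```text
time_s: 15.33
tcp_pos: [0.578, -0.0504, 0.254]
eef_rot: [-155.1, -0.0, -76.8]
contact_force: [-0.1, 0.7, -1.3]
gripper_width: 0.0239
gripper_force: 30.0
row [-0.001, -0.0006, 0.0589] [0.12, -0.07, -0.07] n 1.4
[ 0.57800161 -0.05043677  0.25401332] [-0.06075319  0.69035689 -1.30211715]
[ 0.529 -0.133  0.397]
0.08 239 [array([-0.0103, -0.0028,  0.0051]), array([-0.0325, -0.0315, -0.0281])]
0.1 391 [array([-0.0138, -0.0022,  0.0089]), array([-0.0348, -0.0344, -0.0324])]
```

View pics/p7.png

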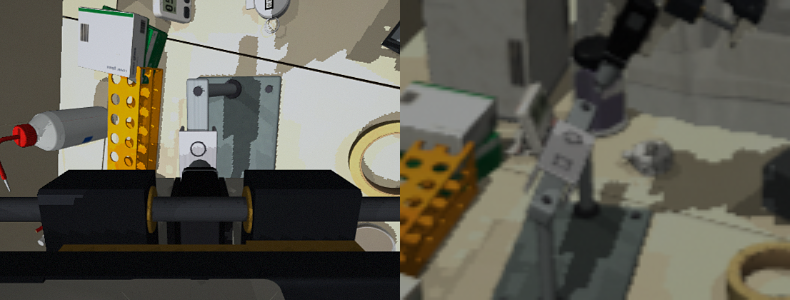

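The picture shows the gauge held straight along the tool, its nose at about (200,165) just behind the ring at (198,150), and the coupon still flat. The handle's near face puts the gauge axis at y ≈ −0.0225 in the bar frame, on the ring. Now I lower it, then press gently.

```bash
echo '[{"x": -0.01, "y": -0.01, "z": 0.15}, {"x": -0.01, "y": -0.01, "z": 0.3}, {"x": -0.01, "y": -0.01, "z": 0.4}, {"x": -0.01, "y": -0.01, "z": 0.48}, {"x": -0.01, "y": -0.01, "z": 0.53}, {"x": -0.01, "y": -0.01, "z": 0.55}, {"x": -0.01, "y": -0.01, "z": 0.55}, {"x": -0.01, "y": -0.01, "z": 0.55}]' | python3 drive.py
cat > f.py <<'E'
from m import *; from plant import r
S=B+M@[-.001,-.022,.004]; f=[]
go(S+nb*(.0636-.005),Rt)
for _ in range(8): f.append(r.get_state()["contact_force"]@nb); r.capture("side")
print("F.n",np.mean(f).round(2),np.std(f).round(2),"TCP-S in bar",((r.get_state()["tcp_pos"]-S)@M).round(4))
E
python3 f.py; echo '[{"z": 0.01}, {"z": 0.02}, {"z": 0.03}, {"z": 0.04}, {"z": 0.05}, {"z": 0.05}, {"z": 0.05}]' | python3 drive.py; python3 f.py
```

```text
time_s: 16.15
tcp_pos: [0.6017, -0.0433, 0.2054]
eef_rot: [-155.0, -0.0, -76.7]
contact_force: [0.3, -0.4, 0.4]
gripper_width: 0.0238
gripper_force: 30.0
row [0.0005, 0.0014, 0.0093] [-0.02, -0.05, 0.0] n 0.2
F.n -0.77 0.45 TCP-S in bar [0.0013 0.0006 0.0679]
time_s: 17.13
tcp_pos: [0.6036, -0.0428, 0.2004]
eef_rot: [-155.0, -0.0, -76.7]
contact_force: [-1.6, 0.5, -0.4]
gripper_width: 0.0236
gripper_force: 30.0
row [0.0006, 0.0011, 0.004] [0.01, -0.04, 0.01] n 0.1
F.n -0.05 0.48 TCP-S in bar [0.0011 0.0006 0.0627]
```

```bash
echo '[{"y": 0.005, "z": 0.01}, {"y": 0.01, "z": 0.02}, {"y": 0.01, "z": 0.03}, {"y": 0.01, "z": 0.04}, {"y": 0.01, "z": 0.04}, {"y": 0.01, "z": 0.04}]' | python3 drive.py; python3 f.py
```

```text
time_s: 18.03
tcp_pos: [0.6048, -0.0426, 0.1968]
eef_rot: [-154.9, -0.0, -76.7]
contact_force: [-0.3, 0.1, 1.8]
gripper_width: 0.024
gripper_force: 30.0
row [0.0005, 0.0007, 0.0002] [-0.05, -0.05, 0.01] n 0.0
F.n 1.6 0.23 TCP-S in bar [0.0003 0.0006 0.0587]
```

```bash
python3 - <<'E'
from m import *; from plant import r
c=r.capture("wrist"); q=(pts(c).reshape(-1,3)-B)@M
t=q[(abs(q[:,2]-.004)<.004)&(abs(q[:,0])<.024)&(q[:,1]<-.01)&(q[:,1]>-.06)&((abs(q[:,0])>.0135)|(q[:,1]<-.036))]
V=np.linalg.svd(t-t.mean(0),full_matrices=False)[2]
print(len(t),t.mean(0).round(4),[np.percentile(t[:,i],[1,99]).round(4) for i in (0,1)],V[2].round(3))
cv2.imwrite("pics/w8.png",cv2.resize(c["frame"][120:260,200:360],(640,560),interpolation=cv2.INTER_CUBIC)[:,:,::-1])
E
```

```text
1807 [-0.0014 -0.0335  0.0031] [array([-0.0216,  0.0197]), array([-0.0583, -0.0109])] [ 0.003 -0.062  0.998]
```

View pics/w8.png

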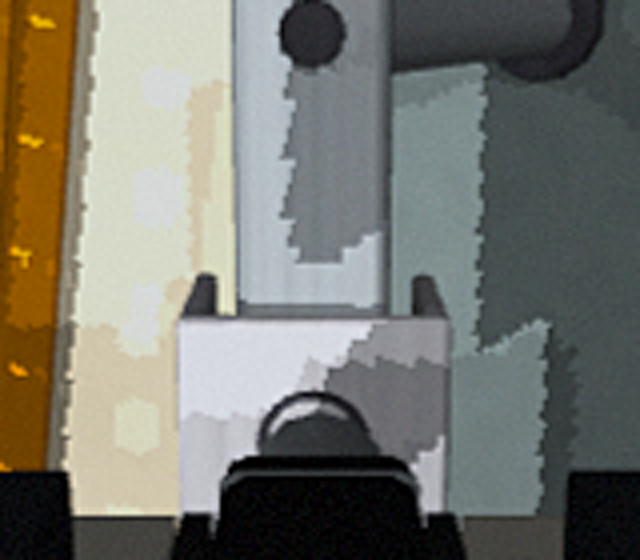

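The close-up shows the coupon flush on the bar, with the nose centred on the ring at column 315. The spring force is about 2.5 N. I'm handing in.

```bash
python3 -c "
from plant import r
print(r.close_job())"
```

```text
the job is handed in; nothing more can be done
None
```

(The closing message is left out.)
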